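# Start and screw down the cap of a water-filter canister

### The arm

A 6-joint arm with a two-finger parallel gripper is mounted at the origin on the work surface. World frame = base frame: x ahead of the robot, y to its left, z up, the work surface at z = 0. Lengths are in mm, angles in rad, forces in N, time in s.
With the tool pointing down it reaches from about 350 to 975 mm from the base axis. Payload 7.1 kg.
Tool frame: the origin (TCP) lies at the very end of the fingers, on their centre line; the grasp point (between the pads) lies pinch_z behind it (pinch_z is the distance from the TCP to the grasp point, in mm); z points along the fingers, y is the direction in which the jaws open and shut (so a half turn about z gives the same grasp; the last joint's range is limited). The gripper opens to 88 mm and grips with 3 to 60 N. Pads are 20 mm wide; open, the fingers measure 115 mm over their backs; the gripper's body (75 mm by 178 mm) begins 61 mm behind the grasp point.
Start: joints at [1.331, 0.423, 1.63, -0, 1.089, -0.019], TCP at [136.85, 609.817, 222.675] pointing down, gripper open.
Joint ranges: [-3, 3], [-0.9, 2.11], [0.09, 2.58], [-1.31, 4.45], [0.11, 2.69], [-2.54, 2.54]. Speed limits (rad/s): [2.39, 2.39, 3.01, 3.14, 3.14, 3.14].

### API

Orientations are given as a 3x3 rotation matrix whose columns are the frame's x, y, z axes.
In Python, from station import * gives the robot as it stands.
- The arm moves only by the tool servo_tool, never from a script. Its arguments are lists of equal length, an entry for each row: "delta_pos": the shift along the world's x, y, z in m, a list of three; "twist": the turn about the world's z in rad. A call has exactly 5 rows; each row is the pose to reach, as a shift and turn from the pose commanded when the call began; what a row does not reach only later rows make up. A row lasts 1/12 s, in which the tool goes at most 41.7 mm and 7.16 degrees, less where a joint would pass 70% of its speed; a pose out of reach is approached as far as the arm can. A call with a gripper value outside its range is refused whole. "grip" is the finger opening in m, from 0 to 0.0878, set as the call begins (left out, the last holds). The fingers move at their own pace and stop on an object; "newtons" is the grip in N (left out, the last holds). Time passes only in rows, so rows that repeat a pose let the fingers close, or fill a call up. It gives the time, the measured TCP pose, the force and the opening at its end, in the units of the state.
- read_state(): the state, without advancing time (a new reading comes with each control period).
- capture(name): name is "scene" or "top" or "wrist"; returns the picture (480x640x3 uint8, red, green, blue); there is no depth.
- get_calibration(name): a dict with "fx", "fy", "cx", "cy" (pixels), "rvec" (rotation vector, rad) and "tvec" (3), from world to camera coordinates, as OpenCV has them; the wrist camera has in their place "tool_from_camera" (4x4, takes a point from camera to tool coordinates, whose origin is the TCP and whose axes are the flange's). Camera axes: x right, y down, z forward; pixel columns grow to the right and rows downward; lengths in mm; the calibration is good to about 2 mm. A picture is of the moment at which its call begins: read the wrist's pose just before it. get_calibration takes no time and is no camera call.
- finish_job(): hands the job in, once; it reports no verdict.
The state is a dict: "clock": time; "joints": joint angles; "qd": joint speeds; "joint_torque": joint torques, N m; "tcp_pos": TCP position; "ee_rot": TCP orientation; "ft_force": force on the tool from outside, world axes, zero at the start; "wrist_torque": the same for the moment, N m; "width": opening from 0.0 (shut) to 1.0 (fully open).
Only numpy, scipy, OpenCV 4.12 (cv2) and the standard library are available. Lean on these libraries where they do the work, as an engineer would, in place of code of your own. Each camera call takes 0.05 s, during which the arm holds its last target.

### The job

The refilled filter canister on the stand is still open: take its loose screw cap from the worktop, set it level on the mouth, and turn it backward with light pressure until you feel it drop into the thread starts. Then screw it forward, gently and without forcing, until it is fully closed against its stop, and let go. Leave everything else where it is.

Things in the scene. Friction and masses are not known exactly. Their poses are not given: they have to be found in the camera images.
- cap_center (a point): Loose white screw cap of the canister, upright on the worktop: ribbed round skirt 58 mm across, 22 mm tall, flat closed top with a port stub (20 mm across, 12 mm high) in its middle; about 70 g. Point on the axis, half-way up the skirt, 11 mm below the flat top, 15 mm above the worktop as it stands. z up. Let go on the canister, the cap stays where it is or drops by its own weight where free.
- cap_plug (a point): Middle of the foot of the cap's central plug, 15 mm below cap_center. The plug is 35 mm across, chamfered 3 mm at its foot, 20 mm long, and reaches 4 mm lower than the skirt; the cap stands on it. Inside the skirt three lugs, 120 degrees apart and 10 degrees wide, are to run under the canister's threads.
- mouth (a point): Open mouth of the canister, on its axis at the height of its plastic rim, 165 mm above the worktop; z up; bore 37 mm. cap_center stands 3 to 8 mm above this point while the cap's lugs ride on top of the threads (or ribs), 1 mm below it when they have dropped through the gaps and the cap lies on the rubber ring, and about 4 mm below it when closed. The yaw is the bracket's.
- seal_top (a point): Top of the springy black rubber ring on the rim, 4 mm above the mouth point; on the axis. Closing the cap presses it down by some 3 mm, which takes about 9 N.
- thread_starts (a point): On the axis, at the height of the tops of the three thread starts, 2 mm below the rim. Neck 42 mm, threads 50 mm across, right-hand (clockwise from above closes), 120 degrees apart; their angle about the axis is not known (canister clocked anyhow in its clips). Turned counter-clockwise the riding cap climbs up to 5 mm, slips over the starts and drops 8 mm, after 115 degrees at most.
- thread_ends (a point): On the axis, at the height of the thread ends: each thread falls 5 mm over 98 degrees clockwise and ends at an upright stop rib; then an entry gap, lug width plus some 8 degrees. Riding lugs turned clockwise butt on the ribs (one set on a rib slips off, 3 mm). After the drop, 93 to 102 degrees clockwise close the cap against the ribs: it sinks 2.9 mm a radian at under 0.3 N m, then torque jumps; 0.5 N m there is plenty, 1 N m cracks it.
- bracket: The filter stand, fixed to the worktop: white steel foot 115 x 220 mm with an upright plate 118 mm tall along its -x edge; origin under the foot's centre, x away from the plate. The open canister (58 mm across at the foot, 50 mm body) stands at y = -50 mm, a closed white inline filter (50 mm across, 155 mm tall with its elbow) at y = +60 mm.
- cartridge: A spare white filter element, upright cylinder 44 mm across, 60 mm tall; origin at its underside
- beaker: A steel measuring cup, 64 mm across, 68 mm tall; origin at its underside
- grease: A small round jar of O-ring grease, 42 mm across, 30 mm tall; origin at its underside
- meter: A white pen-shaped water tester lying flat, 150 x 30 x 16 mm; origin at its underside, x along it
- mug: A white mug, 80 mm across, 90 mm tall; origin at its underside
Mind the look-alikes: they are no part of the job. What is shaped like the part that bears cap_center but blue is not meant.

How it is judged:
By the outcome, as a careful person would: the job done as asked, in the order asked, and still so for the second after the job is handed in, with the robot touching nothing.
It also fails if it takes over 72 s, if anything falls off the work surface, if the arm or the gripper's body presses on something with over 40 N, if the wrist force passes 120 N, or if a joint passes its speed limit or range.

## Working session

There is one attempt and no reset: what is moved stays moved. The work goes in short steps, Python scripts to look and compute and a tool call to move; the robot and the scene stay as the last step left them, time stands still between calls to the robot, and variables do not carry over. Pictures are saved under pics/ and viewed, and the job is handed in when it is done.

Besides the shell and the picture viewer there is one more tool, called after "Emit:" as a command line: name --pt "numbers of a row" for each row, then --argument value for the rest. servo_tool: Moves the arm, as the interface text tells. Its arguments: {"type":"object","properties":{"delta_pos":{"type":"array","items":{"type":"array","items":{"type":"number"}}},"twist":{"type":"array","items":{"type":"number"}},"grip":{"type":"number"},"newtons":{"type":"number"}},"required":["delta_pos","twist"]}

```bash
mkdir -p pics; ls; python3 - <<'E'
from station import *
import cv2
print(read_state())
for n in ["scene","top"]:
    im=capture(n); cv2.imwrite(f"pics/{n}0.png",im[:,:,::-1]); print(n,get_calibration(n))
print(get_calibration("wrist"))
E
```

```text
pics
{'clock': 0.0, 'joints': array([ 1.33100227e+00,  4.23850553e-01,  1.63071843e+00, -3.01004843e-05,
        1.08861059e+00, -1.89968245e-02]), 'qd': array([ 1.70734456e-04, -1.47114643e-05, -7.39109715e-04,  1.76983340e-03,
       -9.66941362e-04,  2.09869044e-04]), 'joint_torque': array([ 3.52841453e-04, -5.44636202e+01, -2.73672187e+01,  6.43786392e-02,
        2.26206053e-02, -1.41199625e-04]), 'tcp_pos': array([136.72272822, 609.26667774, 221.88447696]), 'ee_rot': array([[-9.75726220e-01,  2.18993655e-01, -3.50991039e-04],
       [ 2.18993936e-01,  9.75724992e-01, -1.54784266e-03],
       [ 3.50300693e-06, -1.58713557e-03, -9.99998740e-01]]), 'ft_force': array([-0.03565414,  0.02436415,  0.20619609]), 'wrist_torque': array([-0.02827585, -0.05662962,  0.04426703]), 'width': 1.0002648128066636}
scene {'fx': 483.8074572154832, 'fy': 483.8074572154832, 'cx': 313.9443305615678, 'cy': 241.08706066684144, 'rvec': array([ 1.76505747,  1.76663141, -0.7353767 ]), 'tvec': array([ -31.79476736, -313.39203711, 1449.42643698])}
top {'fx': 435.0289936735502, 'fy': 435.0289936735502, 'cx': 312.5757014518576, 'cy': 237.3521782516237, 'rvec': array([ 2.17311941, -2.12243754,  0.14871875]), 'tvec': array([ 34.21545925, 568.69781237, 918.30347874])}
{'fx': 365.3981182701374, 'fy': 365.3981182701374, 'cx': 321.8104199641594, 'cy': 238.8110106079043, 'tool_from_camera': array([[-9.08589794e-04, -9.56909570e-01, -2.90384659e-01,
         7.92708242e+01],
       [ 9.99999487e-01, -7.39733806e-04, -6.91258869e-04,
        -6.60764457e-01],
       [ 4.46664878e-04, -2.90385138e-01,  9.56909751e-01,
        -1.61672058e+02],
       [ 0.00000000e+00,  0.00000000e+00,  0.00000000e+00,
         1.00000000e+00]])}
```

View pics/scene0.png

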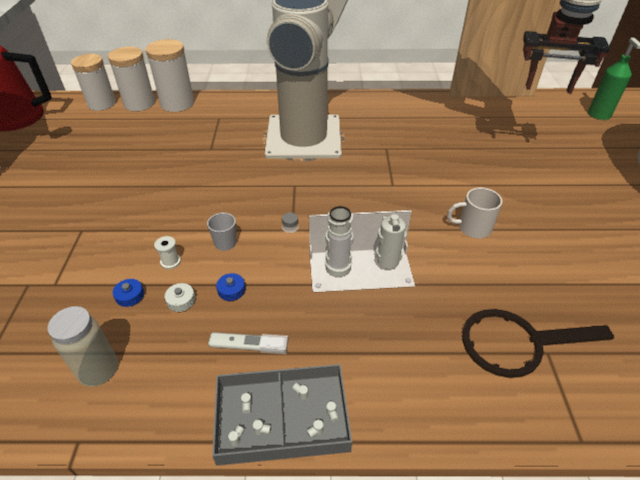

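View pics/top0.png

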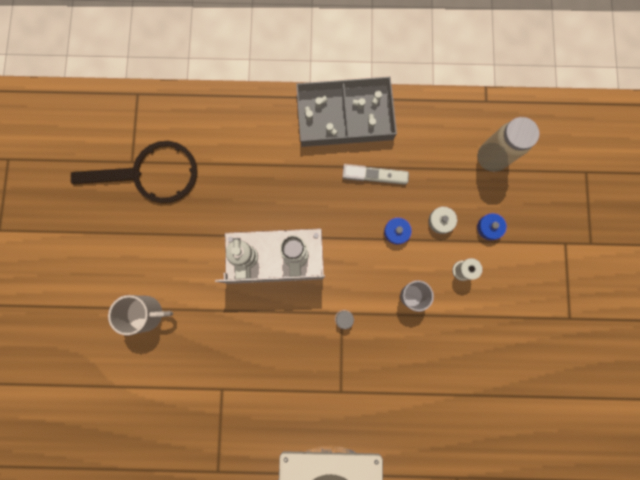

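```bash
python3 - <<'E'
import station
print([n for n in dir(station) if not n.startswith('__')], getattr(station,'pinch_z',None))
E
```

```text
['Unreachable', 'capture', 'finish_job', 'get_calibration', 'pinch_z', 'read_state'] 18.700000000000003
```

Candidates: white cap at scene (180,297)/top (444,220); blue caps at scene (128,292) and (231,287). The white one fits; confirming with crops, then measuring.

```bash
cat > h.py <<'E'
import numpy as np, cv2
from station import *
def cam(n):
    c=get_calibration(n); R=cv2.Rodrigues(np.array(c['rvec']))[0]; return c,R,np.array(c['tvec'])
def ray(n,u,v):
    c,R,t=cam(n); d=R.T@np.array([(u-c['cx'])/c['fx'],(v-c['cy'])/c['fy'],1]); o=-R.T@t; return o,d
def onz(n,u,v,z):
    o,d=ray(n,u,v); return o+d*(z-o[2])/d[2]
def proj(n,p):
    c,R,t=cam(n); q=R@np.array(p)+t; return c['fx']*q[0]/q[2]+c['cx'],c['fy']*q[1]/q[2]+c['cy']
def wray(u,v,s):
    c=get_calibration('wrist');T=np.array(c['tool_from_camera']);
    R=np.array(s['ee_rot']);o=R@T[:3,3]+s['tcp_pos'];d=R@T[:3,:3]@np.array([(u-c['cx'])/c['fx'],(v-c['cy'])/c['fy'],1]);return o,d
def wproj(p,s):
    c=get_calibration('wrist');T=np.array(c['tool_from_camera']);R=np.array(s['ee_rot'])
    q=T[:3,:3].T@(R.T@(np.array(p)-s['tcp_pos'])-T[:3,3]);return c['fx']*q[0]/q[2]+c['cx'],c['fy']*q[1]/q[2]+c['cy']
E
python3 - <<'E'
from h import *
a=cv2.imread('pics/scene0.png');b=cv2.imread('pics/top0.png')
def crop(im,x,y,w,h,k): return cv2.resize(im[y:y+h,x:x+w],None,fx=k,fy=k,interpolation=cv2.INTER_CUBIC)
r1=np.hstack([crop(a,100,260,160,60,5)])
r2=np.hstack([crop(b,210,220,120,70,4),crop(b,400,200,80,70,4)])
cv2.imwrite('pics/c1.png',r1)
cv2.imwrite('pics/c2.png',np.vstack([r2,np.zeros((5,800,3),np.uint8)]))
cv2.imwrite('pics/c3.png',crop(a,300,195,120,100,6))
E
```

```text
(no output)
```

View pics/c1.png

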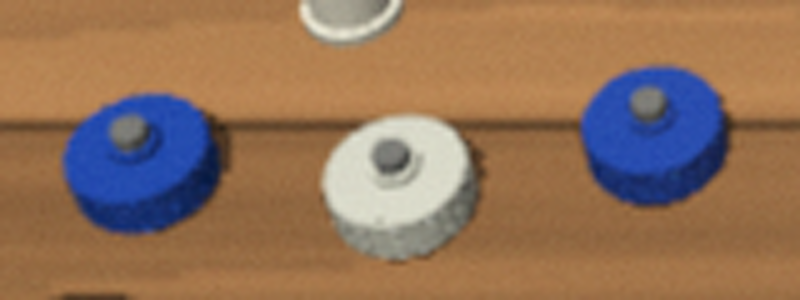

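View pics/c2.png

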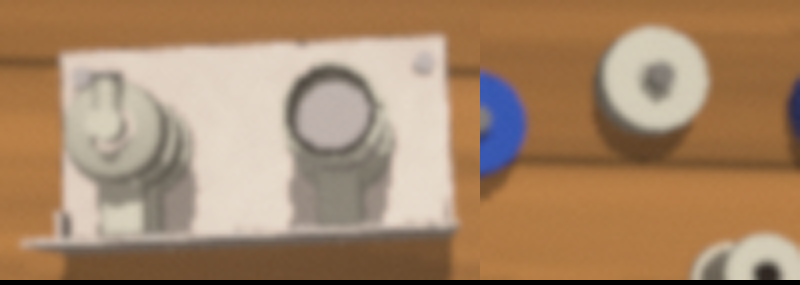

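View pics/c3.png

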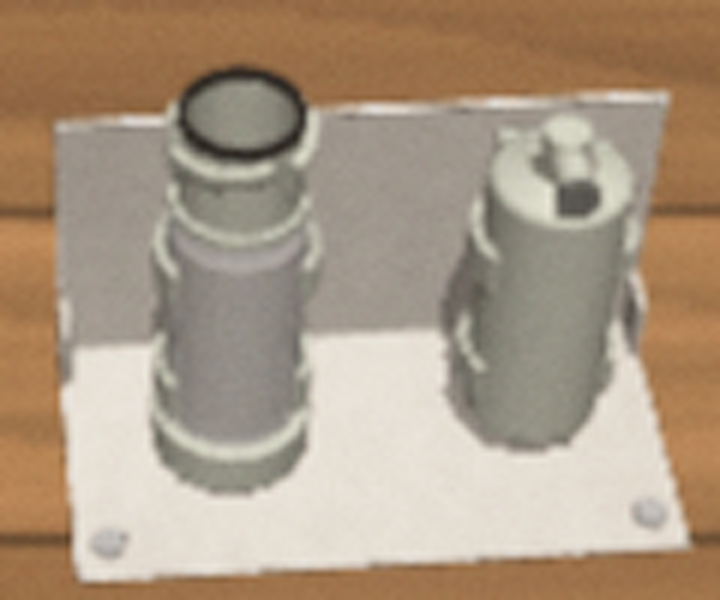

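```bash
python3 - <<'E'
from h import *
def tri(pa,pb):
    (o1,d1),(o2,d2)=ray('scene',*pa),ray('top',*pb)
    d1/=np.linalg.norm(d1);d2/=np.linalg.norm(d2)
    A=np.stack([d1,-d2],1);k=np.linalg.lstsq(A,o2-o1,rcond=None)[0]
    p,q=o1+d1*k[0],o2+d2*k[1];return (p+q)/2,np.linalg.norm(p-q)
f=lambda x,y,ox,oy,k:((x+.5)/k-.5+ox,(y+.5)/k-.5+oy)
ring=f(243,113,300,195,6),f(332,110,210,220,4)
cap=f(397,170,100,260,5),f(652-480,79,400,200,4)
print(tri(*ring),onz('scene',*ring[0],169),onz('top',*ring[1],169))
print(tri(*cap),onz('scene',*cap[0],26),onz('top',*cap[1],26))
for b in [(398,231),(491,227),(469,269),(418,296)]: print(onz('top',*b,26))
E
```

```text
(array([530.16485188,  85.86164328, 167.14905674]), np.float64(2.4134092720097224)) [532.1709973   86.94521877 169.        ] [529.9226205   84.56267592 169.        ]
(array([ 617.60976056, -244.03216699,   24.87047504]), np.float64(0.14369986881441194)) [ 618.49823024 -243.69391026   26.        ] [ 617.38578033 -243.6195557    26.        ]
[ 588.56618764 -143.23831777   26.        ]
[ 602.56256131 -351.73820167   26.        ]
[ 507.17198091 -299.92224988   26.        ]
[ 445.2865065  -186.53789403   26.        ]
```

Emit:
servo_tool --pt "0.0192 -0.0342 0" --pt "0.0385 -0.0683 0" --pt "0.0577 -0.1025 0" --pt "0.077 -0.1366 0" --pt "0.0962 -0.1708 0" --twist '[-0.068,-0.137,-0.205,-0.273,-0.341]'

```text
clock: 0.52
tcp_pos: [233.3, 437.2, 222.3]
ee_rot: [[-0.845, 0.535, -0.0], [0.535, 0.845, -0.001], [-0.0, -0.001, -1.0]]
ft_force: [1.6, 0.7, 0.1]
width: 0.999
```

Emit:
servo_tool --pt "0.0192 -0.0342 0" --pt "0.0385 -0.0683 0" --pt "0.0577 -0.1025 0" --pt "0.077 -0.1366 0" --pt "0.0962 -0.1708 0" --twist '[-0.068,-0.137,-0.205,-0.273,-0.341]'

```text
clock: 0.93
tcp_pos: [329.6, 266.4, 222.6]
ee_rot: [[-0.617, 0.787, -0.0], [0.787, 0.617, -0.0], [-0.0, -0.0, -1.0]]
ft_force: [0.4, 0.7, -0.5]
width: 1.0
```

Emit:
servo_tool --pt "0.0192 -0.0342 0" --pt "0.0385 -0.0683 0" --pt "0.0577 -0.1025 0" --pt "0.077 -0.1366 0" --pt "0.0962 -0.1708 0" --twist '[-0.068,-0.137,-0.205,-0.273,-0.341]'

```text
clock: 1.35
tcp_pos: [425.8, 95.5, 222.7]
ee_rot: [[-0.318, 0.948, -0.0], [0.948, 0.318, 0.0], [0.0, 0.0, -1.0]]
ft_force: [0.8, 0.8, 0.5]
width: 1.002
```

Emit:
servo_tool --pt "0.0192 -0.0342 0" --pt "0.0385 -0.0683 0" --pt "0.0577 -0.1025 0" --pt "0.077 -0.1366 0" --pt "0.0962 -0.1708 0" --twist '[-0.068,-0.137,-0.205,-0.273,-0.341]'

```text
clock: 1.77
tcp_pos: [522.0, -75.4, 222.5]
ee_rot: [[0.018, 1.0, -0.0], [1.0, -0.018, 0.0], [0.0, -0.0, -1.0]]
ft_force: [0.8, 1.3, 0.3]
width: 0.998
```

Emit:
servo_tool --pt "0.0192 -0.0342 -0.014" --pt "0.0385 -0.0683 -0.028" --pt "0.0577 -0.1025 -0.042" --pt "0.077 -0.1366 -0.056" --pt "0.0962 -0.1708 -0.07" --twist '[-0.068,-0.137,-0.205,-0.273,-0.341]'

```text
clock: 2.18
tcp_pos: [618.2, -246.0, 151.4]
ee_rot: [[0.351, 0.936, -0.001], [0.936, -0.351, 0.0], [0.0, -0.001, -1.0]]
ft_force: [0.7, -0.1, 0.4]
width: 0.996
```

```bash
python3 - <<'E'
from h import *
s=read_state(); im=capture('wrist')[:,:,::-1].copy(); cv2.imwrite('pics/w1.png',im)
print(s['clock'],s['tcp_pos'],s['joints'],s['ft_force'],[wproj([618,-244,z],s) for z in (26,38)])
E
```

```text
2.1833 [ 618.18040849 -245.97779443  151.44489727] [-3.96620860e-01  5.61681955e-01  1.58179726e+00  8.62563291e-05
  9.98877746e-01 -3.79905467e-02] [ 0.69035675 -0.14895349  0.35817938] [(np.float64(320.03023558736845), np.float64(227.45223589431262)), (np.float64(319.9673599983734), np.float64(231.4361625181491))]
```

View pics/w1.png

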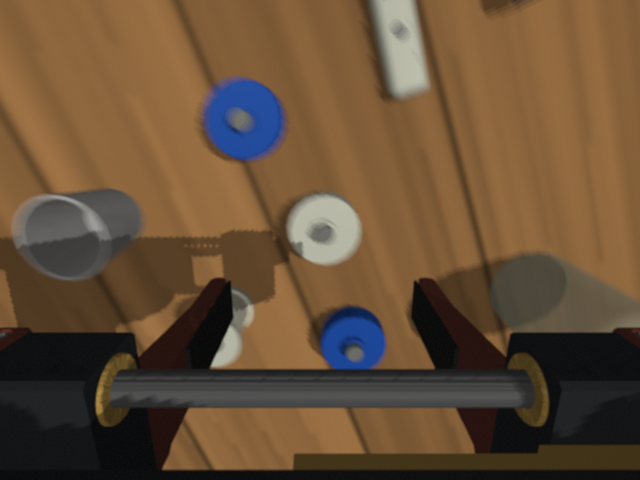

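```bash
python3 - <<'E'
from h import *
s=read_state(); im=cv2.imread('pics/w1.png'); hsv=cv2.cvtColor(im,cv2.COLOR_BGR2HSV)
m=cv2.inRange(hsv,(0,0,140),(180,70,255)); m[:, :270]=0;m[:,380:]=0;m[:180]=0;m[275:]=0
m=cv2.morphologyEx(m,cv2.MORPH_CLOSE,np.ones((9,9)))
c=max(cv2.findContours(m,0,2)[0],key=cv2.contourArea); e=cv2.fitEllipse(c);print(e)
# expected 58mm size at z=26
print([wproj([618+dx,-244+dy,26],s) for dx,dy in((29,0),(-29,0),(0,29),(0,-29))])
o,d=wray(*e[0],s)
for z in (20,26): print(o+d*(z-o[2])/d[2])
E
```

```text
((325.0706481933594, 229.5841522216797), (67.46214294433594, 70.84426879882812), 117.68353271484375)
[(np.float64(349.05505481818363), np.float64(210.25561214483722)), (np.float64(281.6254344806053), np.float64(235.38917326037463)), (np.float64(301.50108562241354), np.float64(189.30316601863512)), (np.float64(327.78500893073783), np.float64(254.83054784696554))]
[ 623.04416488 -253.62365825   20.        ]
[ 623.57772297 -252.04935473   26.        ]
```

```bash
python3 - <<'E'
from h import *
s=read_state();print(s['tcp_pos'],s['ee_rot'],s['clock'])
im=capture('wrist')[:,:,::-1].copy(); cv2.imwrite('pics/w2.png',im)
hsv=cv2.cvtColor(im,cv2.COLOR_BGR2HSV)
m=cv2.inRange(hsv,(0,0,140),(180,70,255)); m[:, :270]=0;m[:,380:]=0;m[:180]=0;m[275:]=0
m=cv2.morphologyEx(m,cv2.MORPH_CLOSE,np.ones((9,9)))
c=max(cv2.findContours(m,0,2)[0],key=cv2.contourArea); e=cv2.fitEllipse(c);print(e)
print(cv2.minEnclosingCircle(c))
print(wproj([618,-244,26],s))
o,d=wray(*e[0],s)
for z in (20,26): print(o+d*(z-o[2])/d[2])
E
```

```text
[ 620.24347845 -251.42088478  148.39729961] [[ 3.57077240e-01  9.34074801e-01 -3.32573531e-04]
 [ 9.34073315e-01 -3.57077274e-01 -1.69165561e-03]
 [-1.69888732e-03  2.93403654e-04 -9.99998514e-01]] 2.2333
((316.36761474609375, 222.28440856933594), (68.01463317871094, 71.52485656738281), 115.62090301513672)
((315.76904296875, 222.64910888671875), 36.277191162109375)
(np.float64(314.9996875123095), np.float64(222.9459335380825))
[ 618.5960643  -245.28491549   20.        ]
[ 619.22161911 -243.88320889   26.        ]
```

Emit:
servo_tool --pt "0.0008 0 -0.02" --pt "0.0008 0 -0.05" --pt "0.0008 0 -0.08" --pt "0.0008 0 -0.095" --pt "0.0008 0 -0.1" --twist '[0,0,0,0,0]'

```text
clock: 2.7
tcp_pos: [616.4, -242.9, 49.6]
ee_rot: [[0.347, 0.938, -0.005], [0.938, -0.347, 0.002], [0.0, -0.006, -1.0]]
ft_force: [-1.0, -0.9, 0.5]
width: 1.0
```

Emit:
servo_tool --pt "0 0 0" --pt "0 0 0" --pt "0 0 0" --pt "0 0 0" --pt "0 0 0" --twist '[0,0,0,0,0]'

```text
clock: 3.12
tcp_pos: [619.5, -244.5, 54.2]
ee_rot: [[0.348, 0.938, 0.002], [0.938, -0.348, -0.001], [-0.0, 0.002, -1.0]]
ft_force: [-0.5, 0.1, 0.4]
width: 1.002
```

```bash
python3 - <<'E'
from h import *
s=read_state();print(s['tcp_pos'],s['ee_rot'],s['clock'],s['joints'],s['ft_force'],s['wrist_torque'])
im=capture('wrist')[:,:,::-1].copy(); cv2.imwrite('pics/w3.png',im)
hsv=cv2.cvtColor(im,cv2.COLOR_BGR2HSV)
m=cv2.inRange(hsv,(0,0,140),(180,70,255)); m[:, :200]=0;m[:,440:]=0;m[:130]=0;m[345:]=0
m=cv2.morphologyEx(m,cv2.MORPH_CLOSE,np.ones((15,15)))
c=max(cv2.findContours(m,0,2)[0],key=cv2.contourArea); e=cv2.fitEllipse(c);print(e)
print(wproj([618.7,-244,26],s))
o,d=wray(*e[0],s)
for z in (20,26): print(o+d*(z-o[2])/d[2])
E
```

```text
[ 619.49599076 -244.49459944   54.17836709] [[ 3.47511954e-01  9.37673163e-01  2.11698393e-03]
 [ 9.37675546e-01 -3.47510808e-01 -8.99113393e-04]
 [-1.07399705e-04  2.29749671e-03 -9.99997355e-01]] 3.1167 [-3.93760958e-01  6.89160177e-01  1.61828973e+00 -2.44807807e-05
  8.31842807e-01 -3.88282358e-02] [-0.47190549  0.06425938  0.37287471] [-0.0994141   0.08354658  0.05760403]
((319.90423583984375, 256.3814697265625), (57.816314697265625, 90.4591064453125), 92.46475219726562)
(np.float64(319.08483695254824), np.float64(275.30246671703577))
[ 622.30237648 -235.63913515   20.        ]
[ 623.05664106 -233.64240676   26.        ]
```

View pics/w3.png

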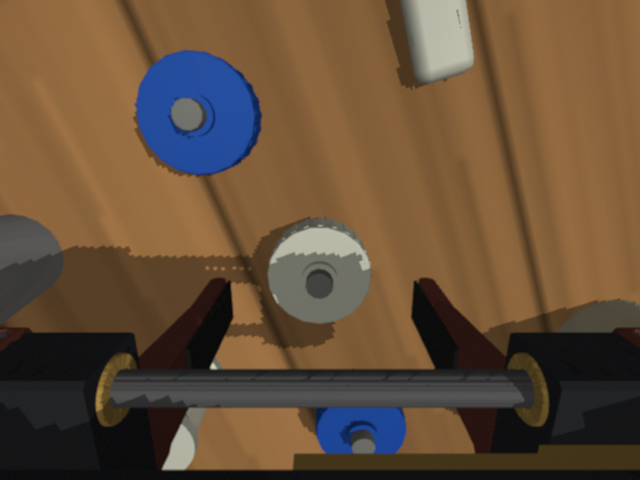

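Emit:
servo_tool --pt "0 0 -0.012" --pt "0 0 -0.026" --pt "0 0 -0.038" --pt "0 0 -0.044" --pt "0 0 -0.0465" --twist '[0,0,0,0,0]'

```text
clock: 3.58
tcp_pos: [617.2, -243.6, 3.6]
ee_rot: [[0.348, 0.938, -0.003], [0.938, -0.348, 0.001], [0.0, -0.004, -1.0]]
ft_force: [-0.2, 1.1, 0.4]
width: 0.998
```

Emit:
servo_tool --pt "0 0 0" --pt "0 0 0" --pt "0 0 0" --pt "0 0 0" --pt "0 0 0" --twist '[0,0,0,0,0]'

```text
clock: 4.0
tcp_pos: [619.0, -244.3, 6.8]
ee_rot: [[0.348, 0.938, 0.001], [0.938, -0.348, -0.0], [-0.0, 0.001, -1.0]]
ft_force: [0.1, 0.1, -0.1]
width: 1.003
```

Emit:
servo_tool --pt "0 0 0" --pt "0 0 0" --pt "0 0 0" --pt "0 0 0" --pt "0 0 0" --twist '[0,0,0,0,0]' --grip 0.05 --newtons 15

```text
clock: 4.42
tcp_pos: [618.6, -244.2, 6.2]
ee_rot: [[0.348, 0.938, -0.0], [0.938, -0.348, -0.0], [-0.0, -0.0, -1.0]]
ft_force: [-0.1, 0.1, 0.8]
width: 0.667
```

Emit:
servo_tool --pt "0 0 0" --pt "0 0 0" --pt "0 0 0" --pt "0 0 0" --pt "0 0 0" --twist '[0,0,0,0,0]'

```text
clock: 4.83
tcp_pos: [618.7, -244.2, 6.2]
ee_rot: [[0.348, 0.938, 0.0], [0.938, -0.348, -0.0], [0.0, 0.0, -1.0]]
ft_force: [-0.2, -0.1, 1.6]
width: 0.663
```

```bash
python3 - <<'E'
from h import *
s=read_state();print(s['tcp_pos'],s['clock'],s['joints'],s['ft_force'],s['wrist_torque'],s['width'],s['width']*87.8)
im=capture('wrist')[:,:,::-1].copy(); cv2.imwrite('pics/w4.png',im)
E
```

```text
[ 618.67561987 -244.21237398    6.2350554 ] 4.8333 [-3.93854725e-01  7.58896344e-01  1.62355910e+00  1.23632387e-05
  7.59105914e-01 -3.88243913e-02] [-0.24038254 -0.11377341  1.6188911 ] [-0.03313853  0.11559864  0.05081761] 0.6627826907242913 58.192320245592775
```

View pics/w4.png

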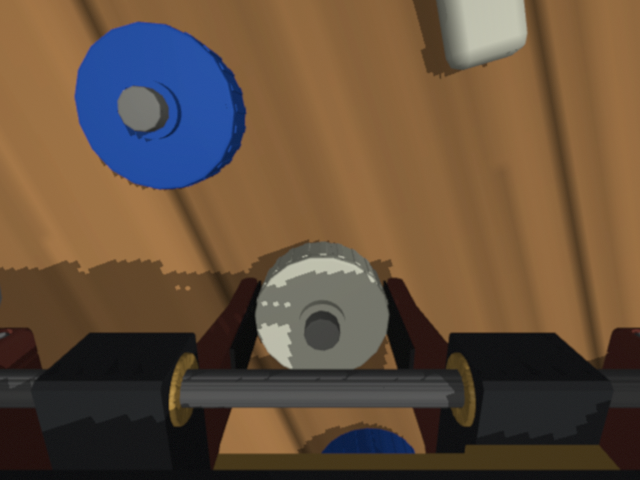

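```bash
python3 - <<'E'
from h import *
s=read_state();print(s['tcp_pos'])
o,d=wray(322,331,s);p=o+d*(38-o[2])/d[2];print(p, s['ee_rot'].T@(p-s['tcp_pos']))
im=cv2.imread('pics/w4.png')[300:360,280:370];cv2.imwrite('pics/w4c.png',cv2.resize(im,None,fx=7,fy=7,interpolation=3))
E
```

```text
[ 618.66096491 -244.23017064    6.23603696]
[ 619.48767085 -243.55176901   38.        ] [  0.9227066    0.54053457 -31.76396471]
```

View pics/w4c.png

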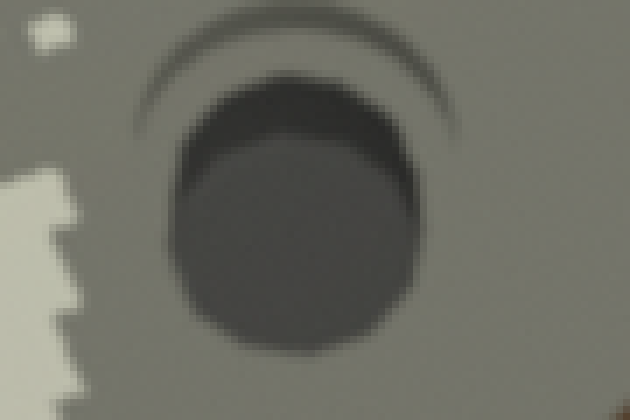

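Emit:
servo_tool --pt "0 0 0.002" --pt "0 0 0.012" --pt "0 0 0.03" --pt "0 0 0.055" --pt "0 0 0.085" --twist '[0,0,0,0,0]' --newtons 25

```text
clock: 5.3
tcp_pos: [617.5, -243.7, 91.2]
ee_rot: [[0.348, 0.938, -0.003], [0.938, -0.348, 0.001], [0.0, -0.003, -1.0]]
ft_force: [0.1, 0.3, -0.4]
width: 0.665
```

Emit:
servo_tool --pt "-0.005 0.01 0.03" --pt "-0.015 0.035 0.06" --pt "-0.025 0.065 0.09" --pt "-0.035 0.095 0.12" --pt "-0.045 0.125 0.14" --twist '[0.04,0.08,0.12,0.16,0.2]'

```text
clock: 5.72
tcp_pos: [573.7, -118.7, 234.2]
ee_rot: [[0.153, 0.988, 0.003], [0.988, -0.153, -0.001], [-0.0, 0.003, -1.0]]
ft_force: [1.0, 0.1, -0.9]
width: 0.662
```

Emit:
servo_tool --pt "-0.01 0.03 0" --pt "-0.02 0.06 0" --pt "-0.03 0.09 0" --pt "-0.038 0.11 0" --pt "-0.043 0.12 0" --twist '[0.05,0.1,0.15,0.19,0.215]'

```text
clock: 6.13
tcp_pos: [529.5, 3.0, 232.0]
ee_rot: [[-0.064, 0.998, 0.0], [0.998, 0.064, 0.0], [0.0, 0.0, -1.0]]
ft_force: [0.2, 0.0, -0.4]
width: 0.663
```

Emit:
servo_tool --pt "0 0 0" --pt "0 0 0" --pt "0 0 0" --pt "0 0 0" --pt "0 0 0" --twist '[0,0,0,0,0]'

```text
clock: 6.55
tcp_pos: [531.0, -0.2, 231.1]
ee_rot: [[-0.058, 0.998, -0.0], [0.998, 0.058, -0.0], [-0.0, -0.0, -1.0]]
ft_force: [0.5, -0.2, -0.3]
width: 0.663
```

Emit:
servo_tool --pt "0 0 0" --pt "0 0 0" --pt "0 0 0" --pt "0 0 0" --pt "0 0 0" --twist '[0,0,0,0,0]'

```text
clock: 6.97
tcp_pos: [530.7, 0.7, 231.2]
ee_rot: [[-0.06, 0.998, -0.0], [0.998, 0.06, -0.0], [-0.0, -0.0, -1.0]]
ft_force: [-0.4, -0.9, -1.1]
width: 0.663
```

```bash
python3 - <<'E'
from h import *
import pickle
s=read_state();print(s['tcp_pos'],s['clock'],s['joints'],s['ft_force'],s['wrist_torque'],s['width']*87.8)
im=capture('wrist')[:,:,::-1].copy(); cv2.imwrite('pics/w5.png',im);pickle.dump(s,open('s5.pkl','wb'))
print(wproj([531,86,169],s))
E
```

```text
[530.67091591   0.74940943 231.15192115] 6.9667 [-2.09978489e-02  2.74587488e-01  1.83045702e+00 -3.23708278e-05
  1.03659264e+00 -8.08856538e-02] [-0.42847317 -0.87617777 -1.06303967] [-0.11032889  0.06647415  0.01252374] 58.196221626802185
(np.float64(330.58336079978807), np.float64(116.89156169970357))
```

View pics/w5.png

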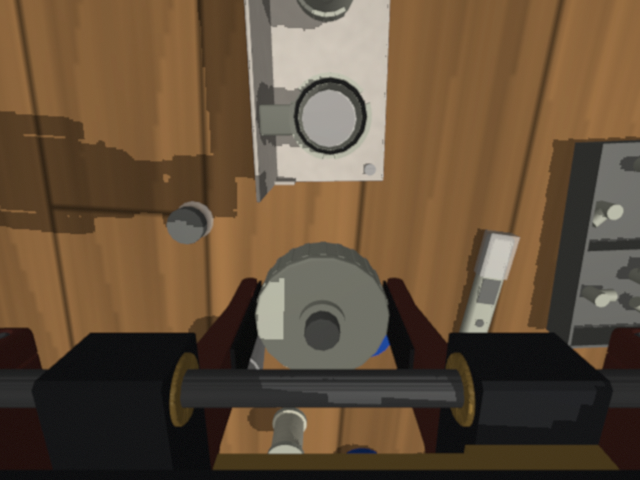

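```bash
python3 - <<'E'
from h import *
import pickle
s=pickle.load(open('s5.pkl','rb'));im=cv2.imread('pics/w5.png');g=cv2.cvtColor(im,cv2.COLOR_BGR2GRAY)
m=cv2.inRange(g,0,60);m[:, :285]=0;m[:,375:]=0;m[:70]=0;m[160:]=0
cs=cv2.findContours(m,1,2)[0]
for c in cs:
    if len(c)>40:
        e=cv2.fitEllipse(c);o,d=wray(*e[0],s);print(e,o+d*(169-o[2])/d[2])
cv2.imwrite('pics/m5.png',cv2.resize(np.hstack([g[70:160,285:375],m[70:160,285:375]]),None,fx=4,fy=4))
E
```

```text
((329.36456298828125, 116.12531280517578), (65.05403137207031, 68.84941101074219), 3.3342976570129395) [530.26530182  86.37975569 169.        ]
((329.6409912109375, 115.575439453125), (70.81993865966797, 74.50936126708984), 1.4540703296661377) [530.40588313  86.6914401  169.        ]
```

View pics/m5.png

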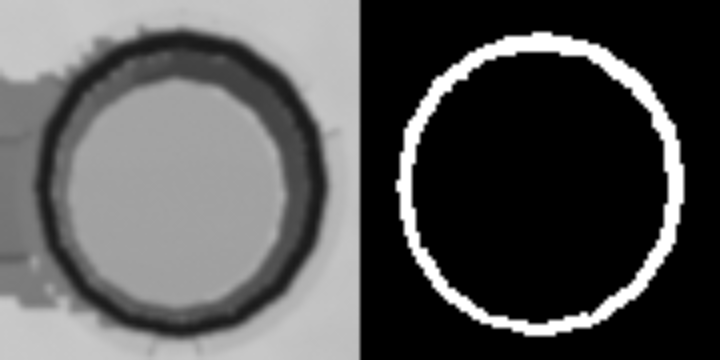

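Emit:
servo_tool --pt "0 0.02 0" --pt "-0.0007 0.045 -0.005" --pt "-0.0007 0.067 -0.012" --pt "-0.0007 0.08 -0.018" --pt "-0.0007 0.0848 -0.022" --twist '[0,0,0,0,0]'

```text
clock: 7.43
tcp_pos: [529.7, 87.1, 208.5]
ee_rot: [[-0.062, 0.998, -0.001], [0.998, 0.062, 0.0], [0.0, -0.001, -1.0]]
ft_force: [-0.2, -0.4, -0.0]
width: 0.661
```

Emit:
servo_tool --pt "0 0 -0.006" --pt "0 0 -0.012" --pt "0 0 -0.018" --pt "0 0 -0.022" --pt "0 0 -0.024" --twist '[0,0,0,0,0]'

```text
clock: 7.85
tcp_pos: [529.6, 84.8, 184.3]
ee_rot: [[-0.059, 0.998, -0.001], [0.998, 0.059, -0.0], [-0.0, -0.001, -1.0]]
ft_force: [0.1, 1.0, -0.6]
width: 0.66
```

Emit:
servo_tool --pt "0 0 0" --pt "0 0 0" --pt "0 0 0" --pt "0 0 0" --pt "0 0 0" --twist '[0,0,0,0,0]'

```text
clock: 8.27
tcp_pos: [530.1, 85.6, 185.5]
ee_rot: [[-0.06, 0.998, 0.001], [0.998, 0.06, 0.0], [0.0, 0.001, -1.0]]
ft_force: [0.3, -0.4, 0.8]
width: 0.66
```

```bash
cat > st.py <<'E'
from h import *
s=read_state();print(s['tcp_pos'],s['clock'],s['joints'].round(3),s['ft_force'],s['wrist_torque'],s['width']*87.8)
E
python3 - <<'E'
from st import *
for n in ("wrist","scene"):
    im=capture(n)[:,:,::-1].copy(); cv2.imwrite(f'pics/{n}6.png',im)
im=cv2.imread('pics/scene6.png')[150:300,270:430];cv2.imwrite('pics/s6c.png',cv2.resize(im,None,fx=4,fy=4,interpolation=3))
E
```

```text
[530.11447544  85.62202034 185.46776123] 8.2667 [0.138 0.344 1.855 0.    0.943 0.078] [ 0.33126387 -0.37856514  0.79703016] [-0.09839999  0.0631722   0.04883482] 57.91826441460174
```

View pics/s6c.png

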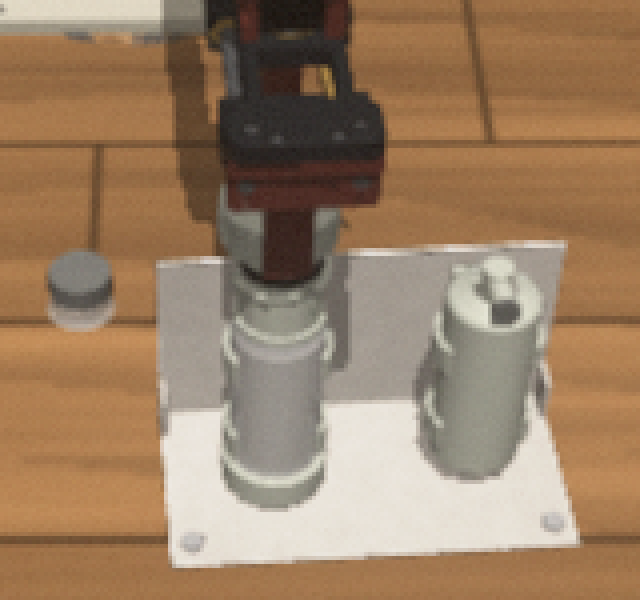

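Emit:
servo_tool --pt "0 0 -0.003" --pt "0 0 -0.006" --pt "0 0 -0.009" --pt "0 0 -0.012" --pt "0 0 -0.014" --twist '[0,0,0,0,0]'

```text
clock: 8.78
tcp_pos: [529.8, 85.7, 170.6]
ee_rot: [[-0.06, 0.998, -0.001], [0.998, 0.06, 0.0], [0.0, -0.001, -1.0]]
ft_force: [0.0, 1.8, 1.5]
width: 0.665
```

Emit:
servo_tool --pt "0 0 -0.0015" --pt "0 0 -0.003" --pt "0 0 -0.004" --pt "0 0 -0.005" --pt "0 0 -0.006" --twist '[0,0,0,0,0]'

```text
clock: 9.2
tcp_pos: [530.2, 86.0, 165.3]
ee_rot: [[-0.06, 0.998, 0.001], [0.998, 0.06, 0.001], [0.001, 0.001, -1.0]]
ft_force: [-0.0, 4.1, 1.7]
width: 0.667
```

```bash
python3 st.py
```

```text
[530.22359738  86.04499453 165.34049325] 9.2 [1.380e-01 3.720e-01 1.869e+00 1.000e-03 9.000e-01 7.800e-02] [-0.02142875  4.06511016  1.70348007] [6.98496811e-01 6.91862755e-04 1.15393213e-02] 58.59062957613303
```

Emit:
servo_tool --pt "0 0.0005 0" --pt "0 0.001 0" --pt "0 0.001 0" --pt "0 0.001 0" --pt "0 0.001 0" --twist '[0,0,0,0,0]'

```text
clock: 9.62
tcp_pos: [530.0, 86.4, 165.2]
ee_rot: [[-0.06, 0.998, 0.0], [0.998, 0.06, -0.0], [-0.0, 0.0, -1.0]]
ft_force: [1.9, 1.5, -0.7]
width: 0.664
```

Emit:
servo_tool --pt "0 0 -0.001" --pt "0 0 -0.002" --pt "0 0 -0.003" --pt "0 0 -0.003" --pt "0 0 -0.003" --twist '[0,0,0,0,0]'

```text
clock: 10.03
tcp_pos: [529.9, 86.5, 162.3]
ee_rot: [[-0.06, 0.998, -0.0], [0.998, 0.06, -0.0], [-0.0, -0.0, -1.0]]
ft_force: [-1.6, -0.0, 2.9]
width: 0.664
```

```bash
python3 st.py
```

```text
[529.89183926  86.53613207 162.32017471] 10.0333 [ 0.14   0.377  1.87  -0.     0.894  0.08 ] [-1.6003962  -0.04613583  2.87554323] [-0.13565882  0.17535806 -0.00982342] 58.33094313590516
```

Emit:
servo_tool --pt "0 0 -0.0005" --pt "0 0 -0.001" --pt "0 0 -0.0015" --pt "0 0 -0.002" --pt "0 0 -0.002" --twist '[0,0,0,0,0]'

```text
clock: 10.45
tcp_pos: [530.2, 86.5, 161.6]
ee_rot: [[-0.06, 0.998, 0.001], [0.998, 0.06, -0.0], [-0.0, 0.001, -1.0]]
ft_force: [-4.2, -0.8, 14.9]
width: 0.661
```

```bash
python3 st.py
```

```text
[530.19952331  86.5276035  161.57606983] 10.45 [ 0.14   0.378  1.871 -0.     0.892  0.08 ] [-4.15316764 -0.84468179 14.93065908] [-0.25548133  0.91006074  0.00244145] 58.04513918602709
```

Emit:
servo_tool --pt "-0.0002 0 0.0005" --pt "-0.0003 0 0.001" --pt "-0.0003 0 0.001" --pt "-0.0003 0 0.001" --pt "-0.0003 0 0.001" --twist '[0,0,0,0,0]'

```text
clock: 10.87
tcp_pos: [530.0, 86.5, 162.0]
ee_rot: [[-0.06, 0.998, 0.001], [0.998, 0.06, -0.0], [-0.0, 0.001, -1.0]]
ft_force: [-1.1, -0.6, 8.4]
width: 0.661
```

```bash
python3 st.py
```

```text
[529.97856746  86.54832885 161.98399936] 10.8667 [ 0.14   0.377  1.871 -0.     0.893  0.08 ] [-1.08160447 -0.62662809  8.35276992] [-0.22933934  0.40154822  0.01567614] 58.0461070137866
```

Emit:
servo_tool --pt "0 0 0.0003" --pt "0 0 0.0005" --pt "0 0 0.0007" --pt "0 0 0.0009" --pt "0 0 0.001" --twist '[0.05,0.1,0.15,0.2,0.25]'

```text
clock: 11.28
tcp_pos: [529.8, 86.6, 162.1]
ee_rot: [[-0.307, 0.952, 0.0], [0.952, 0.307, 0.0], [-0.0, 0.0, -1.0]]
ft_force: [0.6, -0.3, -0.8]
width: 0.662
```

```bash
python3 st.py
```

```text
[529.77147116  86.62408165 162.10029087] 11.2833 [ 0.14   0.377  1.871  0.     0.893 -0.173] [ 0.64776337 -0.30920911 -0.7594987 ] [ 0.03512914 -0.17157584 -0.03137986] 58.0814563612398
```

Emit:
servo_tool --pt "0 0 -0.0004" --pt "0 0 -0.0008" --pt "0 0 -0.0012" --pt "0 0 -0.0012" --pt "0 0 -0.0012" --twist '[0,0,0,0,0]'

```text
clock: 11.7
tcp_pos: [529.6, 86.7, 160.8]
ee_rot: [[-0.304, 0.953, -0.0], [0.953, 0.304, 0.0], [0.0, -0.0, -1.0]]
ft_force: [0.5, 1.8, -1.0]
width: 0.66
```

```bash
python3 st.py
```

```text
[529.61183389  86.68499779 160.84577261] 11.7 [ 0.14   0.379  1.872  0.     0.891 -0.169] [ 0.50019824  1.84072876 -1.02796271] [ 0.17538631 -0.17858139  0.04931865] 57.97139805208429
```

Emit:
servo_tool --pt "0 0 -0.0004" --pt "0 0 -0.0008" --pt "0 0 -0.0012" --pt "0 0 -0.0016" --pt "0 0 -0.0018" --twist '[0,0,0,0,0]'

```text
clock: 12.12
tcp_pos: [529.7, 86.6, 159.2]
ee_rot: [[-0.305, 0.952, 0.0], [0.952, 0.305, 0.0], [-0.0, 0.0, -1.0]]
ft_force: [0.4, 1.4, 1.4]
width: 0.663
```

```bash
python3 st.py
```

```text
[529.69004395  86.63032895 159.17812068] 12.1167 [ 0.14   0.381  1.873  0.     0.887 -0.17 ] [0.38905088 1.35637188 1.43260489] [ 0.12544653 -0.06676216  0.04704983] 58.248867855870074
```

Emit:
servo_tool --pt "0 0 -0.0003" --pt "0 0 -0.0006" --pt "0 0 -0.0008" --pt "0 0 -0.0008" --pt "0 0 -0.0008" --twist '[0,0,0,0,0]'

```text
clock: 12.53
tcp_pos: [529.7, 86.6, 159.0]
ee_rot: [[-0.305, 0.952, 0.0], [0.952, 0.305, 0.0], [-0.0, 0.0, -1.0]]
ft_force: [-1.1, 0.9, 6.1]
width: 0.667
```

```bash
python3 st.py
```

```text
[529.73701524  86.64174644 158.97884531] 12.5333 [ 0.14   0.381  1.873  0.     0.887 -0.17 ] [-1.08707501  0.87959229  6.10239757] [0.09058711 0.33759592 0.01560394] 58.56081764321607
```

Emit:
servo_tool --pt "0 0 0.00025" --pt "0 0 0.0005" --pt "0 0 0.00075" --pt "0 0 0.001" --pt "0 0 0.00117" --twist '[0.09,0.18,0.27,0.35,0.4]'

```text
clock: 12.95
tcp_pos: [529.9, 86.6, 160.2]
ee_rot: [[-0.655, 0.756, 0.001], [0.756, 0.655, 0.0], [-0.0, 0.001, -1.0]]
ft_force: [-0.5, 0.8, 6.2]
width: 0.662
```

```bash
python3 st.py
```

```text
[529.87312301  86.62475214 160.16051726] 12.95 [ 0.14   0.38   1.872  0.     0.889 -0.574] [-0.46701685  0.76717582  6.17531656] [ 0.05303635  0.17136894 -0.07185942] 58.12187489933834
```

Climb matches the thread pitch. Continue.

Emit:
servo_tool --pt "0 0 0.00025" --pt "0 0 0.0005" --pt "0 0 0.00075" --pt "0 0 0.001" --pt "0 0 0.00117" --twist '[0.09,0.18,0.27,0.35,0.4]'

```text
clock: 13.37
tcp_pos: [530.0, 86.6, 161.4]
ee_rot: [[-0.897, 0.441, 0.001], [0.441, 0.897, -0.0], [-0.001, 0.0, -1.0]]
ft_force: [0.0, -0.1, 5.2]
width: 0.663
```

Emit:
servo_tool --pt "0 0 0.00025" --pt "0 0 0.0004" --pt "0 0 0.0006" --pt "0 0 0.0008" --pt "0 0 0.00088" --twist '[0.08,0.16,0.23,0.28,0.3]'

```text
clock: 13.78
tcp_pos: [530.0, 86.5, 162.2]
ee_rot: [[-0.987, 0.158, 0.001], [0.158, 0.987, -0.0], [-0.001, 0.0, -1.0]]
ft_force: [-0.1, -0.8, 5.7]
width: 0.662
```

```bash
python3 st.py
```

```text
[530.01269633  86.49320558 162.22608324] 13.7833 [ 0.14   0.377  1.871 -0.     0.893 -1.273] [-0.11298825 -0.82360426  5.66916229] [ 0.00476367  0.0367722  -0.08028654] 58.12228752473311
```

Emit:
servo_tool --pt "0 0 0.00025" --pt "0 0 0.0004" --pt "0 0 0.0006" --pt "0 0 0.0006" --pt "0 0 0.0006" --twist '[0.08,0.15,0.2,0.2,0.2]'

```text
clock: 14.2
tcp_pos: [530.1, 86.5, 162.8]
ee_rot: [[-0.999, -0.04, 0.001], [-0.04, 0.999, -0.0], [-0.001, -0.0, -1.0]]
ft_force: [0.3, 0.4, 5.9]
width: 0.66
```

Emit:
servo_tool --pt "0 0 0.0001" --pt "0 0 0.0002" --pt "0 0 0.0003" --pt "0 0 0.0003" --pt "0 0 0.0003" --twist '[0.03,0.07,0.1,0.1,0.1]'

```text
clock: 14.62
tcp_pos: [530.1, 86.5, 163.1]
ee_rot: [[-0.99, -0.139, 0.001], [-0.139, 0.99, -0.0], [-0.001, -0.0, -1.0]]
ft_force: [-0.5, -0.6, 5.5]
width: 0.663
```

Emit:
servo_tool --pt "0 0 0.0001" --pt "0 0 0.0002" --pt "0 0 0.0002" --pt "0 0 0.0002" --pt "0 0 0.0002" --twist '[0.03,0.06,0.08,0.08,0.08]'

```text
clock: 15.03
tcp_pos: [530.1, 86.5, 163.3]
ee_rot: [[-0.976, -0.218, 0.001], [-0.218, 0.976, -0.0], [-0.001, -0.0, -1.0]]
ft_force: [0.3, -0.6, 5.3]
width: 0.661
```

```bash
python3 st.py
```

```text
[530.09732317  86.522717   163.31901289] 15.0333 [ 0.14   0.375  1.87  -0.     0.895 -1.65 ] [ 0.32765474 -0.58721275  5.29861545] [0.10010094 0.00692097 0.00199376] 58.070818125082056
```

Emit:
servo_tool --pt "0 0 0.0001" --pt "0 0 0.0002" --pt "0 0 0.0002" --pt "0 0 0.0002" --pt "0 0 0.0002" --twist '[0.03,0.06,0.07,0.07,0.07]'

```text
clock: 15.45
tcp_pos: [530.1, 86.5, 163.4]
ee_rot: [[-0.959, -0.285, 0.001], [-0.285, 0.959, -0.0], [-0.001, -0.0, -1.0]]
ft_force: [0.3, 0.4, 6.2]
width: 0.664
```

Emit:
servo_tool --pt "0 0 0.0001" --pt "0 0 0.0002" --pt "0 0 0.0002" --pt "0 0 0.0002" --pt "0 0 0.0002" --twist '[0.03,0.06,0.07,0.07,0.07]'

```text
clock: 15.87
tcp_pos: [529.4, 86.6, 162.8]
ee_rot: [[-0.936, -0.351, -0.0], [-0.351, 0.936, -0.0], [0.0, 0.0, -1.0]]
ft_force: [0.9, -0.1, 0.7]
width: 0.663
```

Lost contact at the predicted height: it has gone past the starts. Lower it straight.

Emit:
servo_tool --pt "0 0 -0.0007" --pt "0 0 -0.0014" --pt "0 0 -0.0021" --pt "0 0 -0.0028" --pt "0 0 -0.003" --twist '[0,0,0,0,0]'

```text
clock: 16.28
tcp_pos: [529.8, 86.7, 160.5]
ee_rot: [[-0.936, -0.352, 0.0], [-0.352, 0.936, 0.0], [-0.0, -0.0, -1.0]]
ft_force: [-0.9, 1.7, 7.1]
width: 0.661
```

```bash
python3 st.py
```

```text
[529.77094962  86.74719614 160.45185108] 16.2833 [ 0.14   0.379  1.872 -0.     0.89  -1.79 ] [-0.85826602  1.66852493  7.07970048] [0.27471732 0.17702823 0.30538319] 58.07923218355422
```

Emit:
servo_tool --pt "0 0 0.0003" --pt "0 0 0.0003" --pt "0 0 0.0003" --pt "0 0 0.0003" --pt "0 0 0.0003" --twist '[0.02,0.04,0.05,0.05,0.05]'

```text
clock: 16.7
tcp_pos: [529.3, 86.5, 160.0]
ee_rot: [[-0.918, -0.398, -0.001], [-0.398, 0.918, -0.0], [0.001, 0.0, -1.0]]
ft_force: [-0.5, 0.8, -0.4]
width: 0.662
```

```bash
python3 st.py
```

```text
[529.30197759  86.49240622 160.04088605] 16.7 [ 0.14   0.38   1.873 -0.     0.89  -1.84 ] [-0.47822613  0.78811725 -0.38282617] [ 0.04942393 -0.00319728 -0.00734144] 58.09837410790627
```

Free again. Continue down.

Emit:
servo_tool --pt "0 0 -0.0005" --pt "0 0 -0.001" --pt "0 0 -0.0015" --pt "0 0 -0.002" --pt "0 0 -0.0022" --twist '[0,0,0,0,0]'

```text
clock: 17.12
tcp_pos: [529.6, 86.6, 158.1]
ee_rot: [[-0.917, -0.398, -0.0], [-0.398, 0.917, -0.0], [0.0, 0.0, -1.0]]
ft_force: [0.4, 0.4, -0.6]
width: 0.66
```

```bash
python3 st.py
```

```text
[529.56159593  86.60821738 158.0673902 ] 17.1167 [ 0.14   0.383  1.874 -0.     0.885 -1.84 ] [ 0.37490997  0.39547791 -0.60302217] [ 0.05105525  0.00266773 -0.0331147 ] 57.95195206320629
```

Below the lowest riding height with no force: it is in the gaps.

Emit:
servo_tool --pt "0 0 -0.0005" --pt "0 0 -0.001" --pt "0 0 -0.0015" --pt "0 0 -0.002" --pt "0 0 -0.0024" --twist '[0,0,0,0,0]'

```text
clock: 17.53
tcp_pos: [529.6, 86.6, 155.7]
ee_rot: [[-0.917, -0.398, -0.0], [-0.398, 0.917, 0.0], [0.0, 0.0, -1.0]]
ft_force: [-0.2, 0.8, -0.8]
width: 0.668
```

```bash
python3 st.py
```

```text
[529.63481766  86.60946101 155.7248414 ] 17.5333 [ 0.14   0.386  1.875  0.     0.88  -1.84 ] [-0.16268885  0.75266873 -0.77765298] [ 0.0178777   0.01215718 -0.05205834] 58.64524674738291
```

Emit:
servo_tool --pt "0 0 -0.0004" --pt "0 0 -0.0008" --pt "0 0 -0.001" --pt "0 0 -0.001" --pt "0 0 -0.001" --twist '[0,0,0,0,0]'

```text
clock: 17.95
tcp_pos: [529.7, 86.6, 154.8]
ee_rot: [[-0.917, -0.398, 0.0], [-0.398, 0.917, -0.0], [0.0, -0.0, -1.0]]
ft_force: [-0.1, -0.5, -0.2]
width: 0.664
```

```bash
python3 st.py
```

```text
[529.65397159  86.60036693 154.82860999] 17.95 [ 0.14   0.388  1.876 -0.     0.878 -1.84 ] [-0.12976176 -0.48701903 -0.1696759 ] [0.05612179 0.02648769 0.00079151] 58.28884627497786
```

Emit:
servo_tool --pt "0 0 -0.0004" --pt "0 0 -0.0007" --pt "0 0 -0.0007" --pt "0 0 -0.0007" --pt "0 0 -0.0007" --twist '[0,0,0,0,0]'

```text
clock: 18.37
tcp_pos: [529.7, 86.6, 154.2]
ee_rot: [[-0.917, -0.398, 0.0], [-0.398, 0.917, 0.0], [-0.0, -0.0, -1.0]]
ft_force: [-0.6, 0.7, 2.2]
width: 0.663
```

```bash
python3 st.py
```

```text
[529.69382065  86.6407454  154.18580444] 18.3667 [ 0.14   0.389  1.876  0.     0.877 -1.84 ] [-0.57968916  0.68626359  2.24108149] [ 0.04362441  0.14963402 -0.03146215] 58.21631477061283
```

Emit:
servo_tool --pt "0 0 -0.0001" --pt "0 0 -0.0003" --pt "0 0 -0.0005" --pt "0 0 -0.0006" --pt "0 0 -0.0006" --twist '[-0.04,-0.08,-0.12,-0.16,-0.2]'

```text
clock: 18.78
tcp_pos: [530.1, 86.7, 153.8]
ee_rot: [[-0.979, -0.206, 0.001], [-0.206, 0.979, 0.0], [-0.001, -0.0, -1.0]]
ft_force: [0.2, 0.0, 2.5]
width: 0.659
```

```bash
python3 st.py
```

```text
[530.14285929  86.67238507 153.83352631] 18.7833 [ 0.14   0.389  1.876 -0.     0.875 -1.638] [0.15689466 0.00416452 2.4763872 ] [0.00055671 0.02403522 0.0241826 ] 57.864341212417095
```

Emit:
servo_tool --pt "0 0 -0.0002" --pt "0 0 -0.0004" --pt "0 0 -0.0006" --pt "0 0 -0.0008" --pt "0 0 -0.0009" --twist '[-0.07,-0.14,-0.21,-0.27,-0.32]'

```text
clock: 19.2
tcp_pos: [530.4, 86.7, 153.2]
ee_rot: [[-0.994, 0.113, 0.002], [0.113, 0.994, 0.0], [-0.002, 0.0, -1.0]]
ft_force: [0.2, 0.4, 4.8]
width: 0.66
```

```bash
python3 st.py
```

```text
[530.41761126  86.71730688 153.1613935 ] 19.2 [ 0.14   0.39   1.876 -0.     0.873 -1.317] [0.24726152 0.40754336 4.83966475] [0.02667902 0.0422188  0.0183475 ] 57.96419509296863
```

Emit:
servo_tool --pt "0 0 -0.0002" --pt "0 0 -0.0004" --pt "0 0 -0.0006" --pt "0 0 -0.0008" --pt "0 0 -0.0009" --twist '[-0.07,-0.14,-0.21,-0.27,-0.32]'

```text
clock: 19.62
tcp_pos: [530.6, 86.8, 152.5]
ee_rot: [[-0.907, 0.42, 0.002], [0.42, 0.907, 0.0], [-0.002, 0.001, -1.0]]
ft_force: [0.1, 0.5, 6.4]
width: 0.664
```

```bash
python3 st.py
```

```text
[530.64724335  86.79364161 152.54901553] 19.6167 [ 0.14   0.391  1.876 -0.     0.871 -0.997] [0.10431538 0.50004308 6.41898654] [0.03289121 0.12788425 0.07803352] 58.28573440906862
```

Emit:
servo_tool --pt "0 0 -0.0002" --pt "0 0 -0.0004" --pt "0 0 -0.0006" --pt "0 0 -0.0008" --pt "0 0 -0.0009" --twist '[-0.07,-0.14,-0.21,-0.27,-0.32]'

```text
clock: 20.03
tcp_pos: [530.9, 86.8, 151.9]
ee_rot: [[-0.729, 0.684, 0.003], [0.684, 0.729, 0.0], [-0.002, 0.002, -1.0]]
ft_force: [-1.3, 0.4, 8.8]
width: 0.667
```

```bash
python3 st.py
```

```text
[530.85197599  86.84307994 151.9364476 ] 20.0333 [ 0.14   0.392  1.877 -0.     0.87  -0.677] [-1.27538325  0.38297805  8.75549716] [0.03140006 0.1599263  0.10450648] 58.523182965816176
```

Emit:
servo_tool --pt "0 0 -0.0002" --pt "0 0 -0.0004" --pt "0 0 -0.0006" --pt "0 0 -0.0008" --pt "0 0 -0.0008" --twist '[-0.07,-0.14,-0.21,-0.26,-0.3]'

```text
clock: 20.45
tcp_pos: [530.9, 86.9, 151.4]
ee_rot: [[-0.495, 0.869, 0.003], [0.869, 0.495, 0.0], [-0.001, 0.003, -1.0]]
ft_force: [-1.7, 0.2, 11.3]
width: 0.659
```

```bash
python3 st.py
```

```text
[530.91413756  86.89922671 151.43156405] 20.45 [ 0.14   0.393  1.877  0.     0.869 -0.378] [-1.7354654   0.1756188  11.29627721] [-0.14016753  0.32881453  0.13010722] 57.89943160454237
```

Emit:
servo_tool --pt "0 0 -0.0001" --pt "0 0 -0.0002" --pt "0 0 -0.0003" --pt "0 0 -0.0003" --pt "0 0 -0.0003" --twist '[-0.04,-0.07,-0.1,-0.12,-0.12]'

```text
clock: 20.87
tcp_pos: [530.9, 86.9, 151.4]
ee_rot: [[-0.389, 0.921, 0.003], [0.921, 0.389, 0.0], [-0.001, 0.003, -1.0]]
ft_force: [-2.7, -0.7, 13.3]
width: 0.667
```

```bash
python3 st.py
```

```text
[530.9387201   86.86739463 151.41225497] 20.8667 [ 0.14   0.393  1.877 -0.     0.868 -0.259] [-2.68999542 -0.6951915  13.32753335] [-0.0798618   0.46209524  0.0505916 ] 58.58464822481827
```

Emit:
servo_tool --pt "0 0 0" --pt "0 0 0" --pt "0 0 0" --pt "0 0 0" --pt "0 0 0" --twist '[-0.02,-0.04,-0.06,-0.08,-0.08]'

```text
clock: 21.28
tcp_pos: [531.0, 87.1, 151.4]
ee_rot: [[-0.314, 0.949, 0.003], [0.949, 0.314, 0.001], [-0.0, 0.003, -1.0]]
ft_force: [-2.6, 1.5, 13.4]
width: 0.659
```

```bash
python3 st.py
```

```text
[531.020867    87.06637927 151.41708252] 21.2833 [ 0.14   0.393  1.877  0.     0.868 -0.179] [-2.62713649  1.46701504 13.44873148] [0.13686168 0.51453756 0.08289651] 57.902674384490815
```

Emit:
servo_tool --pt "0 0 0" --pt "0 0 0" --pt "0 0 0" --pt "0 0 0" --pt "0 0 0" --twist '[-0.02,-0.04,-0.06,-0.06,-0.06]'

```text
clock: 21.7
tcp_pos: [531.1, 87.1, 151.4]
ee_rot: [[-0.257, 0.966, 0.003], [0.966, 0.257, 0.001], [-0.0, 0.003, -1.0]]
ft_force: [-1.6, 0.5, 13.4]
width: 0.661
```

```bash
python3 st.py;python3 - <<'E'
from h import *
for n in ("wrist","scene"):
    im=capture(n)[:,:,::-1].copy(); cv2.imwrite(f'pics/{n}7.png',im)
a=cv2.imread('pics/scene7.png')[180:290,300:390];cv2.imwrite('pics/s7c.png',cv2.resize(a,None,fx=5,fy=5,interpolation=3))
E
```

```text
[531.065773    87.14804937 151.43010671] 21.7 [ 1.400e-01  3.930e-01  1.877e+00  1.000e-03  8.680e-01 -1.200e-01] [-1.57197898  0.52339876 13.43311166] [0.1599689  0.45260256 0.01186337] 58.00051852493089
```

View pics/s7c.png

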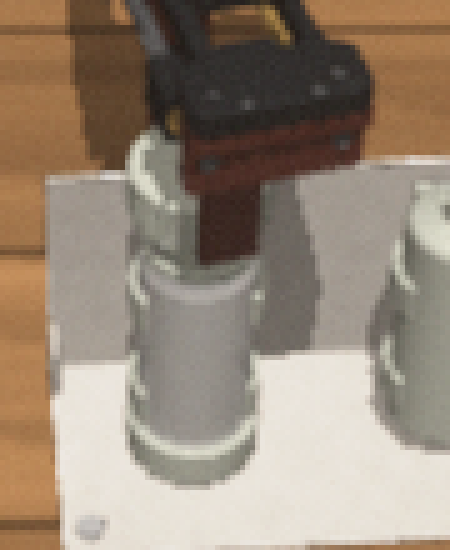

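View pics/wrist7.png

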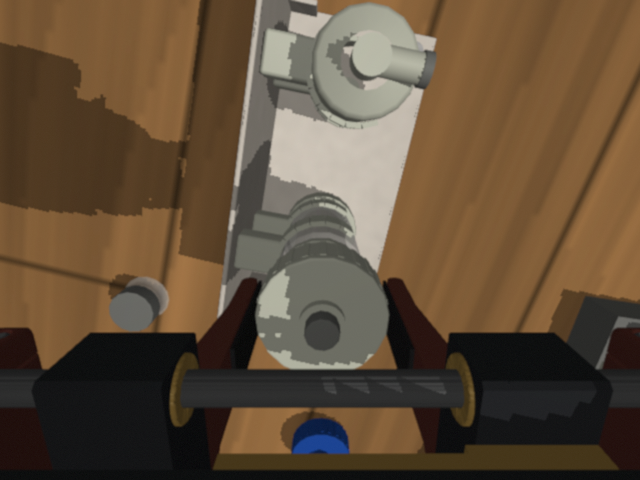

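Emit:
servo_tool --pt "0 0 0" --pt "0 0 0" --pt "0 0 0" --pt "0 0 0" --pt "0 0 0" --twist '[-0.02,-0.04,-0.06,-0.06,-0.06]'

```text
clock: 22.22
tcp_pos: [530.7, 87.3, 151.4]
ee_rot: [[-0.2, 0.98, 0.002], [0.98, 0.2, 0.001], [0.0, 0.003, -1.0]]
ft_force: [-3.0, 2.8, 14.9]
width: 0.663
```

```bash
python3 st.py
```

```text
[530.65817056  87.3036147  151.38492367] 22.2167 [ 1.410e-01  3.930e-01  1.877e+00  1.000e-03  8.690e-01 -6.100e-02] [-2.96673774  2.82816797 14.86218518] [0.35373923 0.65556022 0.57060267] 58.20635289600995
```

Torque jumped to 0.57 N m after 102° with depth reached: that's the stop. Relieve the press, then release.

Emit:
servo_tool --pt "0 0 0.0004" --pt "0 0 0.0008" --pt "0 0 0.0012" --pt "0 0 0.0012" --pt "0 0 0.0012" --twist '[0,0,0,0,0]'

```text
clock: 22.63
tcp_pos: [530.5, 87.3, 151.6]
ee_rot: [[-0.199, 0.98, 0.002], [0.98, 0.199, 0.001], [0.0, 0.002, -1.0]]
ft_force: [0.1, 4.1, 6.8]
width: 0.662
```

```bash
python3 st.py
```

```text
[530.54199074  87.2676332  151.6075306 ] 22.6333 [ 1.410e-01  3.930e-01  1.877e+00  1.000e-03  8.700e-01 -6.100e-02] [0.08289076 4.07304498 6.81039293] [0.65175184 0.13012789 0.50072901] 58.10185630376874
```

Emit:
servo_tool --pt "0 0.0003 0.0003" --pt "0 0.0005 0.0005" --pt "0 0.0005 0.0005" --pt "0 0.0005 0.0005" --pt "0 0.0005 0.0005" --twist '[0,0,0,0,0]'

```text
clock: 23.05
tcp_pos: [530.4, 87.3, 151.7]
ee_rot: [[-0.199, 0.98, 0.002], [0.98, 0.199, 0.0], [0.0, 0.002, -1.0]]
ft_force: [3.0, 3.1, 4.8]
width: 0.662
```

Emit:
servo_tool --pt "0 0 0" --pt "0 0 0" --pt "0 0 0" --pt "0 0 0" --pt "0 0 0" --twist '[0,0,0,0,0]' --grip 0.08

```text
clock: 23.47
tcp_pos: [529.0, 86.8, 151.0]
ee_rot: [[-0.198, 0.98, -0.001], [0.98, 0.198, -0.0], [0.0, -0.001, -1.0]]
ft_force: [0.3, 0.1, 0.2]
width: 0.907
```

Emit:
servo_tool --pt "0 0 0" --pt "0 0 0" --pt "0 0 0" --pt "0 0 0" --pt "0 0 0" --twist '[0,0,0,0,0]'

```text
clock: 23.88
tcp_pos: [529.6, 87.1, 151.4]
ee_rot: [[-0.199, 0.98, -0.0], [0.98, 0.199, 0.0], [0.0, -0.0, -1.0]]
ft_force: [0.3, -1.0, -0.9]
width: 0.912
```

```bash
python3 st.py
```

```text
[529.64259388  87.12508368 151.41613579] 23.8833 [ 0.141  0.393  1.878  0.     0.871 -0.059] [ 0.30719783 -1.04799722 -0.87618821] [-0.10399518  0.09039147  0.02171263] 80.06473557986627
```

Emit:
servo_tool --pt "0 0 0.003" --pt "0 0 0.012" --pt "0 0 0.03" --pt "0 0 0.055" --pt "0 0 0.07" --twist '[0,0,0,0,0]'

```text
clock: 24.3
tcp_pos: [530.4, 87.3, 224.1]
ee_rot: [[-0.199, 0.98, 0.002], [0.98, 0.199, 0.0], [-0.0, 0.002, -1.0]]
ft_force: [0.7, 0.6, 0.6]
width: 0.912
```

Emit:
servo_tool --pt "0 -0.02 0.02" --pt "0 -0.045 0.03" --pt "0 -0.065 0.03" --pt "0 -0.08 0.03" --pt "0 -0.085 0.03" --twist '[0,0,0,0,0]'

```text
clock: 24.72
tcp_pos: [529.8, 0.5, 252.6]
ee_rot: [[-0.197, 0.98, 0.001], [0.98, 0.197, -0.0], [-0.001, 0.001, -1.0]]
ft_force: [0.4, 1.1, 0.4]
width: 0.908
```

Emit:
servo_tool --pt "0 0 0" --pt "0 0 0" --pt "0 0 0" --pt "0 0 0" --pt "0 0 0" --twist '[0,0,0,0,0]'

```text
clock: 25.13
tcp_pos: [529.6, 2.9, 251.3]
ee_rot: [[-0.2, 0.98, -0.0], [0.98, 0.2, 0.0], [0.0, -0.0, -1.0]]
ft_force: [-0.4, 0.2, 0.6]
width: 0.911
```

```bash
python3 - <<'E'
from st import *
import pickle
pickle.dump(s,open('s8.pkl','wb'))
for n in ("wrist","scene","top"):
    im=capture(n)[:,:,::-1].copy(); cv2.imwrite(f'pics/{n}8.png',im)
a=cv2.imread('pics/scene8.png')[190:290,300:420];cv2.imwrite('pics/s8c.png',cv2.resize(a,None,fx=6,fy=6,interpolation=3))
print([proj('scene',(530.2,86.8,z)) for z in (172,172-22,184)], [wproj((530.2,86.8,z),s) for z in (172,184)])
E
```

```text
[529.58863365   2.85866668 251.26420415] 25.1333 [-0.017  0.249  1.814  0.     1.079 -0.218] [-0.38295487  0.19878871  0.64785766] [-0.023701    0.05117432  0.02260358] 79.95287067285068
[(np.float64(340.0219299556955), np.float64(211.61315567090332)), (np.float64(339.6898998671552), np.float64(219.82044441659355)), (np.float64(340.20766652145096), np.float64(207.02202469090906))] [(np.float64(349.12192377273414), np.float64(122.58026018632121)), (np.float64(350.5726897316496), np.float64(122.28763340684269))]
```

View pics/s8c.png

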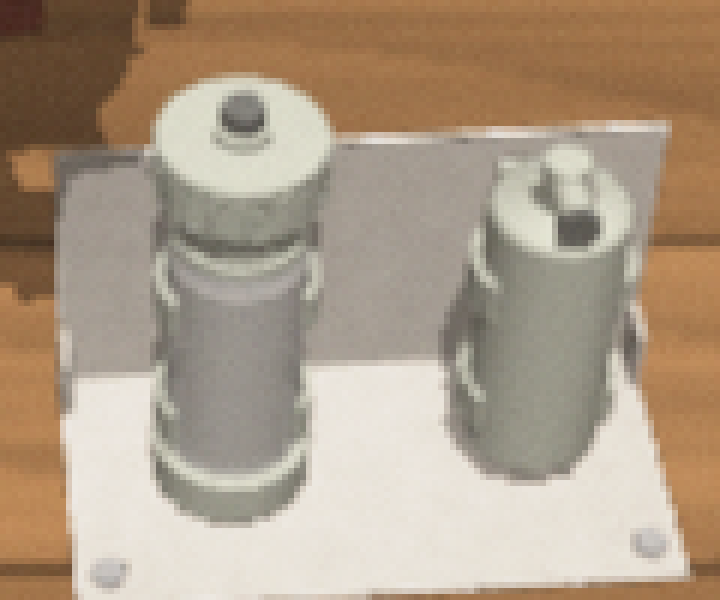

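View pics/wrist8.png

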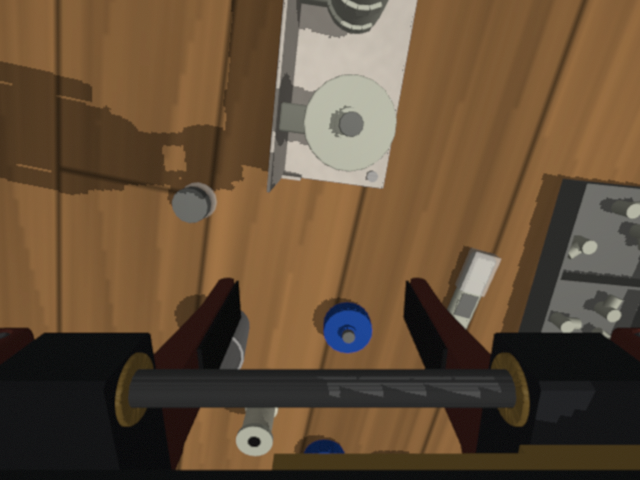

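View pics/top8.png

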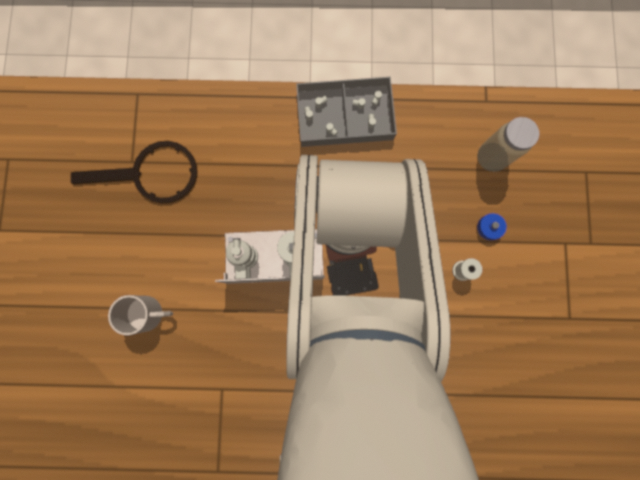

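```bash
python3 - <<'E'
from station import *
print(finish_job())
E
```

```text
the job is handed in; nothing more can be done
None
```

The cap is on the canister and screwed closed against its stop. I handed the job in at about 25 s of the 72 s.

- **Pick and place:** I took the white cap from between the two blue look-alikes and set it level in the mouth.
- **Backward turn:** The cap first landed on the stop ribs and slipped off about 3 mm as I turned it. It then climbed the threads under about 6 N, and contact vanished at the predicted height, past the starts. On the first lowering it rubbed a start side, at 7 N and 0.3 N m. A further 3° backward freed it, and it sank to the rubber ring, where I felt about 2 N.
- **Forward turn:** It closed in about 102° at 0.13 N m or less, pressed with up to about 15 N. Torque then jumped to 0.57 N m at the stop. That is slightly above the 0.5 you called plenty and below the 1 N m that cracks it.
- **One thing off the description:** Over about the last 18° before the stop the cap did not sink any further, because my downward press had already pushed it to its full depth.
- **Last checks:** After letting go, the pictures show the cap level and centred. Its top sits within about 1 px of where a closed cap should be in the scene view. The things I could see in the last views looked undisturbed. The arm hid part of the top view. The gripper is open and clear.

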